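Clear the tub sealer and take off its turntable cap

TASK

The tub sealer is being stripped for washing: first move the two sealed tubs from its catch tray into the tote, set down upright and not dropped, leaving the unsealed open tub in the tray and everything else where it is. Then take off the black wing cap that holds the turntable: nobody noted whether its quick thread is right- or left-handed, so try it gently one way and, if it stops, do not force it but try the other, turn it until it is free, and lift it straight up, well clear of the threaded stub. Finish while still holding the cap there above the turntable, level and still; do not put it down or let go.

Things in the scene. Friction and masses are not known exactly. Their poses are not given: they have to be found in the camera images.
- cap_grip (a point): The black plastic wing cap at the centre of the sealer's turntable. This point is the middle of its upright wing (52 mm long along own x, 14 mm thick along own y, 28 mm tall), which stands on a round skirt 64 mm across and 29 mm tall; the point is 43 mm above the lower rim, 14 mm above the skirt's top. Own z up. About 110 g. Grip the wing across its thickness from above.
- cap: The same cap, origin at the centre of its lower rim. Quick thread of unknown hand. The tightening way it stops within about 0.1 rad: 0.3 rad is plenty for a try, forcing it further breaks it. The loosening way it turns easily (a 4 N spring washer lifts it up to 2 mm) and is free from 1.0 to 2.2 rad past its start; under 0.6 rad its lugs hold it down. Free, it clears the stub by 2 mm.
- hub (a point): The hub axis at the turntable's upper face, 126 mm above the table. Own x: the way the wing points when the cap is done up; own z up. The threaded stub rises 24 mm above this point; the cap's rim starts 4 mm above it. Nothing else stands above the disc within 125 mm of the axis; the column and raised sealing head stand from 125 to 340 mm off on the sealer's +y side, 150 mm wide, up to 380 mm above the table.
- turntable: The turntable: an aluminium disc 266 mm across and 8 mm thick with six tub nests, two of them holding an empty tub almost flush with it. Fixed, it does not turn. Origin at the centre of its underside, 118 mm above the table.
- sealer: The stainless tub-sealing machine, fixed. Origin at table height under the hub axis; unturned, x points away from the robot, y to its left. The catch tray lies on its -y side, centred 225 mm from the axis: 270 mm along x, 150 mm along y, floor 85 mm and rim 102 mm above the table. Three tubs stand in it in a row along x, about 75 mm apart.
- tub_a_mid (a point): A finished tub standing in the catch tray: white plastic, closed by a film lid (flat white top), 60 mm across, 50 mm tall, 80 to 170 g, nearly straight-sided, grippable across its diameter in any direction. This point is its middle, 25 mm above its underside; own z points up.
- tub_b_mid (a point): A finished tub standing in the catch tray: white plastic, closed by a film lid (flat white top), 60 mm across, 50 mm tall, 80 to 170 g, nearly straight-sided, grippable across its diameter in any direction. This point is its middle, 25 mm above its underside; own z points up.
- open_tub_mid (a point): The unsealed tub in the same tray: the same shape, open-topped and empty (one sees into it). Stays in the tray. This point is its middle, 25 mm above its underside.
- tote: The open grey plastic tote, fixed on the table: 300 mm along its own x, 200 mm along its own y, 95 mm tall, walls and floor 4 mm. Origin at the centre of its underside.
- tub_c_mid (a point): A sealed tub like the others that already stands in the tote, near the +x end of it; leave it there. This point is its middle.
- shaker: Steel shaker, 49 mm across, 106 mm tall, standing on the robot's side of the sealer, to the left. Origin at the centre of its underside. Leave alone.
- spatula: Spatula, 170 mm long along its x, lying between the robot and the sealer. Origin at its underside. Leave alone.
- tub_a: The same tub as tub_a_mid, origin at the centre of its underside.
- tub_b: The same tub as tub_b_mid, origin at the centre of its underside.
Not all that is in view belongs to the job. What is shaped like the tub_a but blue, brown or purple is not meant.

How it is judged:
On the way, in this order (a step that is already met when the one before it is completed fails the run):
1. both sealed tubs stand released in the tote (x of tub_a_mid in the frame of tote between -0.125 and 0.125 m and y of tub_a_mid in the frame of tote between -0.075 and 0.075 m and z of each of tub_a_mid, tub_b_mid in the frame of tote below 0.036 m and angle between each of tub_a_mid, tub_b_mid's own z axis and vertical below 0.15 rad and contact force between the fingers and tub_a below 0.05 N and linear speed of each of tub_a, tub_b below 0.02 m/s and x of tub_b_mid in the frame of tote between -0.125 and 0.125 m and y of tub_b_mid in the frame of tote between -0.075 and 0.075 m and contact force between the fingers and tub_b below 0.05 N), for 0.2 s.
2. the cap is turned by more than 0.6 rad while still on its stub (angle between the x axis of cap_grip and the x axis of hub, either way round above 0.6 rad and z of cap_grip in the frame of hub below 0.062 m), for 0.05 s.
3. the cap is lifted off, 50 mm or more above its seat (z of cap_grip in the frame of hub above 0.097 m and contact force between the fingers and cap above 1 N), for 0.2 s.
At the end, for the whole second after the job is handed in: Both sealed tubs stand in the tote, released, at rest, upright (0.15 rad), on its floor; the cap is held in the fingers at least 50 mm above where it sat, within 80 mm sideways of the hub axis, level (0.25 rad), still (under 20 mm/s), touching neither sealer nor turntable (all of step 1 and all of step 3 and horizontal distance between cap_grip and hub below 0.08 m and angle between cap_grip's own z axis and vertical below 0.25 rad and linear speed of cap below 0.02 m/s and contact force between cap and sealer below 0.05 N and contact force between cap and turntable below 0.05 N); the arm keeps its last pose, push and grip.
It fails at once if the shaker or the spatula is moved more than 30 mm or tipped over (distance of any of shaker, spatula from where it was at the start of the episode above 0.03 m or angle between shaker's own z axis and vertical above 0.35 rad).
It fails at once if the unsealed tub is moved more than 30 mm or tipped over (distance of open_tub_mid from where it was at the start of the episode above 0.03 m or angle between open_tub_mid's own z axis and vertical above 0.35 rad).
It fails at once if the tub that was already in the tote is moved more than 40 mm or tipped over (distance of tub_c_mid from where it was at the start of the episode above 0.04 m or angle between tub_c_mid's own z axis and vertical above 0.35 rad).
It fails at once if a sealed tub is dropped (falls free at over 0.7 m/s, a fall of some 25 mm) ((linear speed of tub_a above 0.7 m/s and contact force between the fingers and tub_a below 0.01 N) or (linear speed of tub_b above 0.7 m/s and contact force between the fingers and tub_b below 0.01 N)).
It fails at once if the cap is forced: the fingers bear on it with over 500 N (gripping alone stays under 250 N) (contact force between the fingers and cap above 500 N).
It also fails if it takes over 72 s, if anything falls off the work surface, if the arm or the gripper's body presses on something with over 40 N, if the wrist force passes 120 N, or if a joint passes its speed limit or range.

ROBOT

A 7-joint arm with a two-finger parallel gripper is mounted at the origin on the work surface. World frame = base frame: x ahead of the robot, y to its left, z up, the work surface at z = 0. Lengths are in m, angles in rad, forces in N, time in s.
With the tool pointing down it reaches from about 0.425 to 0.925 m from the base axis. Payload 6.8 kg.
Tool frame: the origin (TCP) lies on the centre line of the jaws, within the pads' length; the fingertips stand 8 mm ahead of it and the grasp point (between the pads) lies 11 mm behind it (r.finger_overhang is the distance from the TCP to the fingertips, in m); x points along the fingers, z is the direction in which the jaws open and shut, and the axes are right-handed (so a half turn about x gives the same grasp; the last joint's range is limited). The gripper opens to 85 mm and grips with 20 to 120 N. Pads are 22 mm wide; open, the fingers measure 114 mm over their backs; the gripper's body (76 mm by 85 mm) begins 54 mm behind the grasp point. The pads swing forward as they close: fully open they stand 13 mm farther back than shut.
Start: joints at [-1.243, 0.477, 0.022, 1.555, -0.011, 1.109, -0.083], TCP at [0.285, 0.612, 0.239] pointing down, gripper open.
Joint ranges: [-2.96, 2.96], [-0.34, 2.1], [-1.41, 1.46], [0.24, 2.44], [-1.37, 4.51], [0.17, 1.92], [-2.96, 2.96]. Speed limits (rad/s): [2.39, 2.39, 3.14, 3.14, 3.14, 3.14, 3.14].

INTERFACE

Orientations are given as a rotation vector (axis times angle).
In Python, from bench import r gives the robot as it stands. The module is installed in compiled form; this text tells all that it offers.
- The arm moves only by the tool play_rows, never from a script. Its argument "plan" is a list of rows, each a list of 5 numbers: the opening, from -1 (shut) to 1 (fully open), then the shift along the world's x, y, z in m, then the turn about the world's z in rad. A call has 1 to 10 rows; each row is the pose to reach, as a shift and turn from the pose commanded when the call began; what a row does not reach only later rows make up. A row lasts 1/10 s, in which the tool goes at most 50 mm and 8.59 degrees, less where a joint would pass 70% of its speed; a pose out of reach is approached as far as the arm can. A call with a gripper value outside its range is refused whole. The fingers move at their own pace and stop on an object; "force" is the grip in N (left out, the last holds). Time passes only in rows, so rows that repeat a pose let the fingers close. It gives the time, the measured TCP pose, the force and the opening at its end, in the units of the state.
- r.get_obs(): the state, without advancing time (a new reading comes with each control period).
- r.grab_frame(name): name is "side" or "top" or "wrist"; returns a dict with "pixels" (420x560x3 uint8, blue, green, red), "z_map" (420x560 float32, m along the optical axis (not along the pixel's ray), 0 where there is no reading), "vfov" (degrees; the focal length in pixels is half the picture's height over the tangent of half this angle, whatever the lens; pixels are square), "cx", "cy" (the principal point, pixels), "R" (3x3) and "t" (3): a world point X has camera coordinates R X + t; the wrist camera has in their place "tool_from_camera" (4x4, takes a point from camera to tool coordinates, whose origin is the TCP and whose axes are the tool frame's). Camera axes: x right, y down, z forward; pixel columns grow to the right and rows downward; lengths in m; the calibration is good to about 2 mm. A picture is of the moment at which its call begins: read the wrist's pose just before it.
- r.hand_in(): hands the job in, once; it reports no verdict.
Trained networks look in a picture, given as the dict that the camera call returned (one of the last four; its "shot" number tells which), for a name from the list of things; names that differ only in an ending like _2 or _b are one class to them, and where a whole thing is asked for, a point or a joint stands for the part that bears it (a point fixed in the world has none). Each returns a list of dicts, best first, with "conf" (0 to 1); they miss things now and then, are a little off and sometimes report something else, mostly with a low value. They report only what shows in the picture. A call takes as long as a camera call. They do not tell look-alikes from the thing itself.
- r.outline_of(picture, label): "mask" (420x560 bool, what is visible of it) and "bbox" ([left, top, right, bottom] as shares, 0 to 1, of the picture: columns of its width, rows of its height, round what is visible of it).
- r.pinpoint(picture, label): "position" ([column, row] as shares, 0 to 1, of the picture: columns of its width, rows of its height: a listed point, or the origin of a listed thing).
The state is a dict: "clock": time; "joints": joint angles; "qvel": joint speeds; "tau": joint torques, N m; "tcp_pos": TCP position; "orientation": TCP orientation; "contact_force": force on the tool from outside, world axes, zero at the start; "moment": the same for the moment, N m; "grip_width": finger opening in m.
Only numpy, scipy, OpenCV 4.12 (cv2) and the standard library are available. Lean on these libraries where they do the work, as an engineer would, in place of code of your own. Each camera call takes 0.05 s, during which the arm holds its last target.

## Working session

There is one attempt and no reset: what is moved stays moved. The work goes in short steps, Python scripts to look and compute and a tool call to move; the robot and the scene stay as the last step left them, time stands still between calls to the robot, and variables do not carry over. Pictures are saved under pics/ and viewed, and the job is handed in when it is done.

Besides the shell and the picture viewer there is one more tool, called as name(argument=value, ...) on one line, values as JSON. play_rows: Moves the arm, as the interface text tells. Its arguments: {"type":"object","properties":{"plan":{"type":"array","items":{"type":"array","items":{"type":"number"}}},"force":{"type":"number"}},"required":["plan"]}

```bash
mkdir -p pics; cat > h.py <<'E'
import numpy as np, cv2
from bench import r
from scipy.spatial.transform import Rotation as Ro
def foc(p): return 210/np.tan(np.radians(p['vfov'])/2)
def ext(p,o=None):
    if 'R' in p: 
        R=np.array(p['R']);t=np.array(p['t']);return R.T,-R.T@t
    T=np.array(p['tool_from_camera']);W=Ro.from_rotvec(o['orientation']).as_matrix()
    return W@T[:3,:3],W@T[:3,3]+np.array(o['tcp_pos'])
def world(p,u,v,d,o=None):
    f=foc(p);A,c=ext(p,o)
    return (A@np.stack([(np.asarray(u)-p['cx'])/f*d,(np.asarray(v)-p['cy'])/f*d,np.asarray(d)*np.ones_like(u,float)]).reshape(3,-1)).T+c
def atz(p,u,v,z,o=None):
    f=foc(p);A,c=ext(p,o);d=A@np.array([(u-p['cx'])/f,(v-p['cy'])/f,1]);return c+d*(z-c[2])/d[2]
def proj(p,X,o=None):
    f=foc(p);A,c=ext(p,o);q=A.T@(np.asarray(X)-c);return q[0]/q[2]*f+p['cx'],q[1]/q[2]*f+p['cy']
E
python3 - <<'E'
from h import *
o=r.get_obs();print({k:np.round(v,3).tolist() for k,v in o.items()},r.finger_overhang)
for n in('top','side'):
    p=r.grab_frame(n);cv2.imwrite(f'pics/{n}0.png',p['pixels'])
    print(n,p['vfov'],p['cx'],p['cy'],ext(p)[1].round(3),p['z_map'].shape)
    for l in('cap_grip','cap','hub','tub_a_mid','open_tub_mid','tote','tub_c_mid','turntable','sealer','shaker','spatula'):
        for q in r.pinpoint(p,l)[:4]:
            u,v=q['position'][0]*560,q['position'][1]*420
            d=p['z_map'][min(419,max(0,int(v))),min(559,max(0,int(u)))]
            print(l,round(q['conf'],2),round(u,1),round(v,1),world(p,u,v,d).round(3)[0] if d>0 else None)
E
```

```text
{'clock': 0.0, 'joints': [-1.243, 0.478, 0.022, 1.556, -0.012, 1.109, -0.083], 'qvel': [-0.002, -0.0, 0.002, 0.002, -0.001, -0.001, 0.002], 'tau': [0.0, -59.645, 1.608, -28.119, 0.012, 0.009, -0.0], 'tcp_pos': [0.285, 0.611, 0.238], 'orientation': [-0.884, 1.386, 0.882], 'contact_force': [0.451, -0.182, -0.416], 'moment': [-0.009, -0.043, -0.025], 'grip_width': 0.085} 0.008
top 45.11471926396106 276.0599255167906 206.28670280029795 [ 0.307 -0.01   1.354] (420, 560)
cap_grip 0.84 200.6 196.2 [0.578 0.181 0.188]
cap 0.78 203.7 203.9 [0.565 0.176 0.164]
cap 0.21 195.6 294.7 [0.353 0.204 0.017]
hub 0.72 206.5 203.9 [0.564 0.169 0.169]
tub_a_mid 0.97 287.5 294.9 None
tub_a_mid 0.93 243.7 298.1 [0.348 0.077 0.047]
tub_a_mid 0.78 291.9 208.7 [ 0.567 -0.037  0.133]
tub_a_mid 0.56 349.5 146.6 [ 0.761 -0.19   0.052]
open_tub_mid 0.69 292.8 179.5 [ 0.653 -0.038  0.089]
open_tub_mid 0.17 196.0 295.3 [0.352 0.204 0.012]
tote 0.7 387.5 235.5 [ 0.53  -0.301  0.002]
tote 0.29 382.8 203.0 [ 0.607 -0.278  0.053]
tub_c_mid 0.87 383.1 201.8 [ 0.61  -0.279  0.055]
turntable 0.62 208.6 205.8 [0.562 0.165 
[... 454 characters left out ...]
 0.98 222.2 295.1 [ 0.352 -0.057  0.05 ]
tub_a_mid 0.96 296.9 229.9 [ 0.547 -0.055  0.129]
tub_a_mid 0.59 188.1 277.0 [0.332 0.051 0.041]
tub_a_mid 0.58 410.9 265.1 [ 0.748 -0.217  0.038]
open_tub_mid 0.57 324.5 218.1 [ 0.626 -0.057  0.131]
tote 0.81 371.9 347.4 [ 0.518 -0.31   0.006]
tub_c_mid 0.83 400.4 306.1 [ 0.602 -0.3    0.053]
tub_c_mid 0.64 299.0 228.7 [ 0.55  -0.058  0.132]
tub_c_mid 0.4 165.4 257.2 [0.345 0.201 0.005]
turntable 0.91 245.7 193.8 [0.555 0.153 0.133]
sealer 0.88 248.5 231.0 [0.49  0.047 0.099]
sealer 0.62 242.3 187.9 [0.548 0.156 0.15 ]
sealer 0.38 274.0 242.5 [ 0.479 -0.064  0.128]
shaker 0.8 148.4 227.7 [0.357 0.323 0.028]
spatula 0.9 166.2 257.2 [0.347 0.204 0.003]
```

View pics/top0.png

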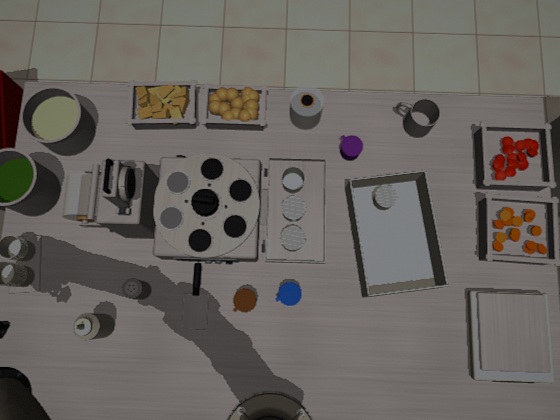

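View pics/side0.png

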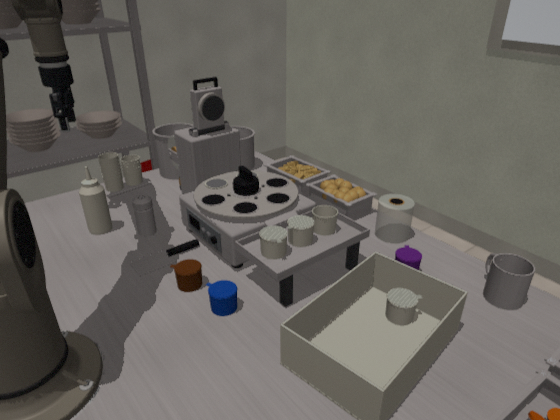

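```bash
python3 - <<'E'
import cv2
a=cv2.imread('pics/top0.png')[130:290,170:430];cv2.imwrite('pics/top0c.png',cv2.resize(a,None,fx=3,fy=3,interpolation=2))
a=cv2.imread('pics/side0.png')[140:320,200:460];cv2.imwrite('pics/side0c.png',cv2.resize(a,None,fx=3,fy=3,interpolation=2))
E
```

```text
(no output)
```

View pics/top0c.png

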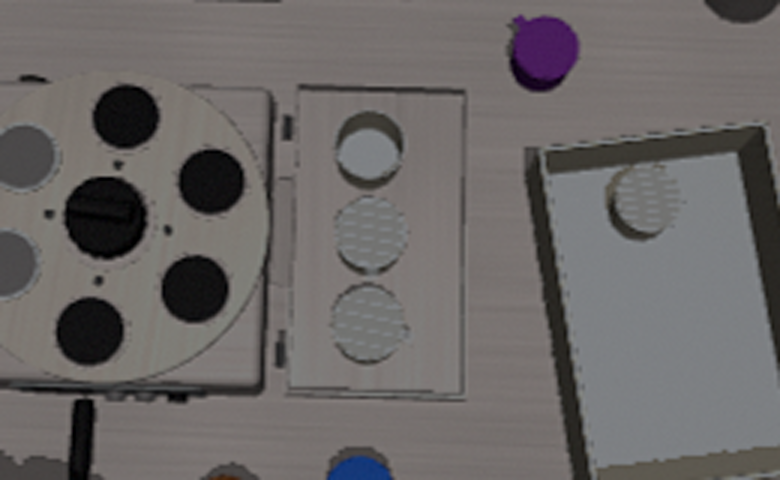

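View pics/side0c.png

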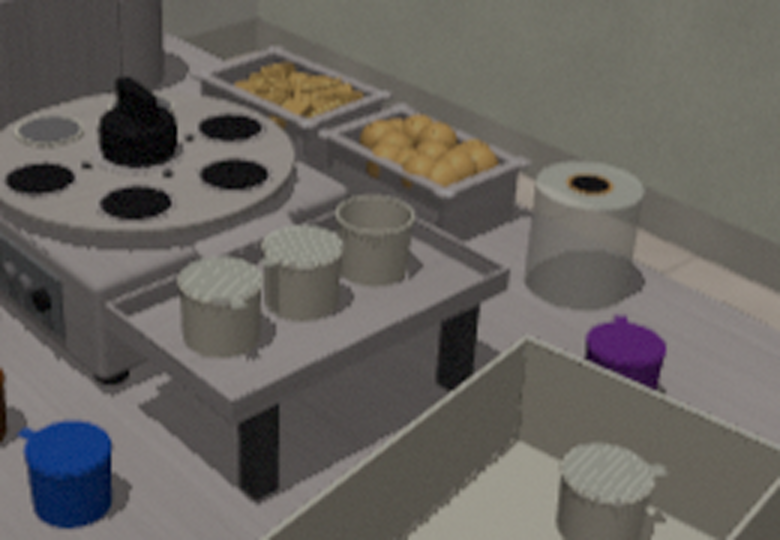

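```bash
python3 - <<'E'
from h import *
p=r.grab_frame('top')
v,u=np.mgrid[0:420,0:560];d=p['z_map']
W=world(p,u.ravel(),v.ravel(),d.ravel()).reshape(420,560,3)
W[d<=0]=np.nan
X,Y,Z=W[...,0],W[...,1],W[...,2]
def blob(x0,x1,y0,y1,z0,z1,n):
    m=(X>x0)&(X<x1)&(Y>y0)&(Y<y1)&(Z>z0)&(Z<z1)
    nn,L,st,c=cv2.connectedComponentsWithStats(m.astype(np.uint8))
    for i in range(1,nn):
        if st[i,4]>40:
            mm=L==i;P=np.c_[X[mm],Y[mm]].astype(np.float32)
            print(n,st[i],'mean',W[mm].mean(0).round(4),'circ',np.round(cv2.minEnclosingCircle(P),4) if 0 else [np.round(a,4) for a in cv2.minEnclosingCircle(P)],'z',Z[mm].min().round(3),Z[mm].max().round(3))
    return m
blob(.42,.72,-.13,.06,.122,.16,'tubs')
blob(.58,.7,-.36,-.22,.04,.07,'tubc')
m=blob(.3,.8,-.5,-.1,.08,.11,'rim')
blob(.5,.65,.1,.25,.15,.2,'cap')
m=blob(.38,.75,.0,.35,.118,.135,'disc')
P=np.c_[X[m],Y[m]].astype(np.float32);print('disc z',np.median(Z[m]))
m=(X>.3)&(X<.8)&(Y>-.5)&(Y<-.13)&(Z>.075)&(Z<.115)
P=np.c_[X[m],Y[m]].astype(np.float32);print('tote rect',cv2.minAreaRect(P))
m=(X>.40)&(X<.75)&(Y>-.15)&(Y<.0)&(Z>.078)&(Z<.11)
P=np.c_[X[m],Y[m]].astype(np.float32);print('tray rect',cv2.minAreaRect(P),np.median(Z[m]))
print('table z',np.nanmedian(Z[320:350,380:450]))
E
```

```text
tubs [282 167  24  15  67] mean [ 0.6634 -0.0385  0.1301] circ [array([ 0.6478, -0.0384]), np.float64(0.0299)] z 0.122 0.139
tubs [252 181   8  50 213] mean [0.573  0.0534 0.1259] circ [array([0.5736, 0.0594]), np.float64(0.0621)] z 0.122 0.134
tubs [282 196  24  27 470] mean [ 0.5692 -0.0412  0.1343] circ [array([ 0.5663, -0.0434]), np.float64(0.0343)] z 0.124 0.141
tubs [281 226  28  24 485] mean [ 0.4944 -0.0421  0.1346] circ [array([ 0.4945, -0.0459]), np.float64(0.0344)] z 0.127 0.142
tubc [361 175  54  10 144] mean [ 0.6719 -0.2907  0.055 ] circ [array([ 0.6704, -0.2897]), np.float64(0.0702)] z 0.04 0.07
tubc [375 184  23  24 420] mean [ 0.6265 -0.2875  0.0532] circ [array([ 0.6294, -0.2904]), np.float64(0.0344)] z 0.041 0.06
rim [315 158  12 106 996] mean [ 0.5725 -0.1124  0.0876] circ [array([ 0.5753, -0.1072]), np.float64(0.1359)] z 0.08 0.109
rim [ 349  170  100  127 1030] mean [ 0.5344 -0.3134  0.0915] circ [array([ 0.5263, -0.306 ]), np.float64(0.1788)] z 0.08 0.103
cap [192 189  27  27 551] mean [0.5701 0.1744 0.1655] circ [array([0.5727, 0.175 ]), np.float64(0.0336)] z 0.151 0.192
disc [ 133  154  127  104 8193] mean [0.5694 0.1768 0.1258] circ [array([0.5638, 0.2034]), np.float64(0.1612)] z 0.118 0.135
disc z 0.12577338597817667
tote rect ((0.5270563364028931, -0.3067295253276825), (0.30092522501945496, 0.2022264450788498), 9.108524322509766)
tray rect ((0.574815034866333, -0.061716169118881226), (0.27234965562820435, 0.12385031580924988), 0.11430755257606506) 0.08512470683806228
table z 9.178763930284273e-05
```

```bash
python3 - <<'E'
from h import *
o=r.get_obs();print(Ro.from_rotvec(o['orientation']).as_matrix().round(3))
p=r.grab_frame('top');a=p['pixels'][180:225,180:235];cv2.imwrite('pics/capc.png',cv2.resize(cv2.convertScaleAbs(a,alpha=3),None,fx=12,fy=12,interpolation=2))
d=p['z_map'];v,u=np.mgrid[0:420,0:560]
W=world(p,u.ravel(),v.ravel(),d.ravel());m=(abs(W[:,0]-.57)<.06)&(abs(W[:,1]-.175)<.06)&(W[:,2]>.172)&(W[:,2]<.2)
print('wing',W[m].mean(0),m.sum(),cv2.minAreaRect(W[m][:,:2].astype(np.float32)))
m=(W[:,0]>.2)&(W[:,0]<.55)&(W[:,1]>.2)&(W[:,1]<.7)&(W[:,2]>.12)
print('tall',W[m].min(0),W[m].max(0))
E
```

```text
[[ 0.    -0.907  0.422]
 [ 0.     0.422  0.907]
 [-1.    -0.     0.   ]]
wing [0.5716761  0.17540175 0.1850167 ] 145 ((0.5731053352355957, 0.17617979645729065), (0.05150109902024269, 0.01586894877254963), 84.10979461669922)
tall [0.20002563 0.20004151 0.1200208 ] [0.54998994 0.67577998 0.75232951]
```

View pics/capc.png

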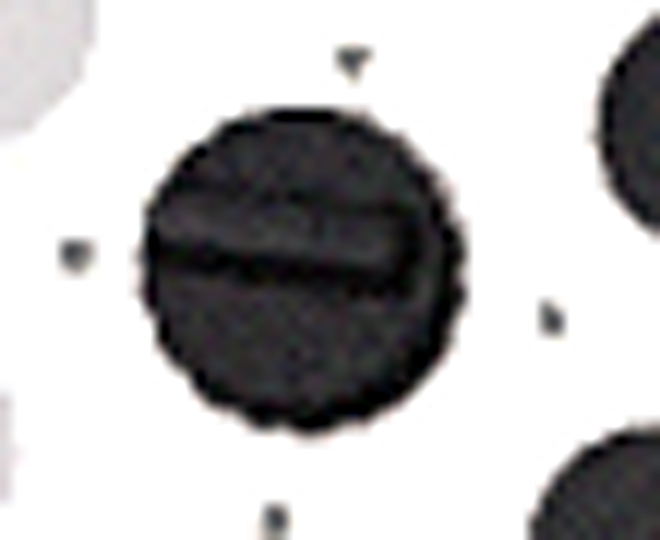

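play_rows(plan=[[1,0,0,0.05,0],[1,0.0,0,0.08,0.0],[1,0.017,-0.045,0.08,0.05],[1,0.033,-0.09,0.08,0.1],[1,0.05,-0.135,0.08,0.15],[1,0.065,-0.18,0.08,0.2],[1,0.08,-0.225,0.08,0.25],[1,0.095,-0.27,0.08,0.3],[1,0.11,-0.315,0.08,0.35],[1,0.125,-0.36,0.08,0.4]])

```text
clock: 2.3
tcp_pos: [0.4103, 0.25, 0.3196]
orientation: [-1.184, 1.224, 1.184]
contact_force: [1.5, 0.5, -0.1]
grip_width: 0.0849
```

play_rows(plan=[[1,0.014,-0.045,0,0.036],[1,0.028,-0.09,0,0.036],[1,0.043,-0.135,0,0.036],[1,0.057,-0.18,0,0.036],[1,0.07,-0.225,-0.01,0.036],[1,0.084,-0.26,-0.04,0.036],[1,0.084,-0.294,-0.07,0.036],[1,0.084,-0.294,-0.07,0.036]])

```text
clock: 3.1
tcp_pos: [0.4912, -0.0473, 0.2461]
orientation: [-1.203, 1.219, 1.207]
contact_force: [-0.7, -0.4, 1.2]
grip_width: 0.0857
```

```bash
python3 - <<'E'
from h import *
o=r.get_obs();print(o['clock'],np.round(o['tcp_pos'],4),np.round(o['joints'],2),o['contact_force']);print(Ro.from_rotvec(o['orientation']).as_matrix().round(3))
p=r.grab_frame('wrist');cv2.imwrite('pics/w1.png',p['pixels'])
d=p['z_map'];v,u=np.mgrid[0:420,0:560]
W=world(p,u.ravel(),v.ravel(),d.ravel(),o)
for c in((.494,-.042),(.569,-.041)):
    m=(d.ravel()>0)&(abs(W[:,0]-c[0])<.037)&(abs(W[:,1]-c[1])<.045)&(W[:,2]>.128)&(W[:,2]<.145)
    P=W[m];print(m.sum(),P.mean(0).round(4),P.min(0).round(4),P.max(0).round(4))
    ang=np.degrees(np.arctan2(P[:,1]-c[1],P[:,0]-c[0]));rr=np.hypot(P[:,1]-c[1],P[:,0]-c[0])
    print([(a,round(rr[(ang>=a)&(ang<a+20)].max(),4)) for a in range(-180,180,20) if ((ang>=a)&(ang<a+20)).any()])
E
```

```text
3.1 [ 0.4912 -0.0473  0.2461] [-0.41  0.17  0.44  1.99 -0.08  1.    1.62] [-0.67719963 -0.40786396  1.18723973]
[[-0.006 -1.     0.008]
 [-0.003  0.008  1.   ]
 [-1.     0.006 -0.003]]
3434 [ 0.494  -0.0396  0.1358] [ 0.4657 -0.0763  0.1283] [ 0.5255 -0.0091  0.1386]
[(-180, np.float64(0.0278)), (-160, np.float64(0.0269)), (-140, np.float64(0.0261)), (-120, np.float64(0.0352)), (-100, np.float64(0.0347)), (-80, np.float64(0.0271)), (-60, np.float64(0.0285)), (-40, np.float64(0.0299)), (-20, np.float64(0.0312)), (0, np.float64(0.0326)), (20, np.float64(0.0334)), (40, np.float64(0.0338)), (60, np.float64(0.0336)), (80, np.float64(0.0329)), (100, np.float64(0.0328)), (120, np.float64(0.0315)), (140, np.float64(0.0304)), (160, np.float64(0.0288))]
2706 [ 0.5681 -0.0387  0.1356] [ 0.5321 -0.0682  0.128 ] [ 0.6011 -0.0092  0.1381]
[(-180, np.float64(0.0363)), (-160, np.float64(0.0267)), (-140, np.float64(0.0264)), (-120, np.float64(0.0268)), (-100, np.float64(0.0275)), (-80, np.float64(0.0283)), (-60, np.float64(0.0293)), (-40, np.float64(0.0315)), (-20, np.float64(0.0323)), (0, np.float64(0.0333)), (20, np.float64(0.0331)), (40, np.float64(0.0337)), (60, np.float64(0.0334)), (80, np.float64(0.0321)), (100, np.float64(0.0314)), (120, np.float64(0.0305)), (140, np.float64(0.0291)), (160, np.float64(0.0373))]
```

View pics/w1.png

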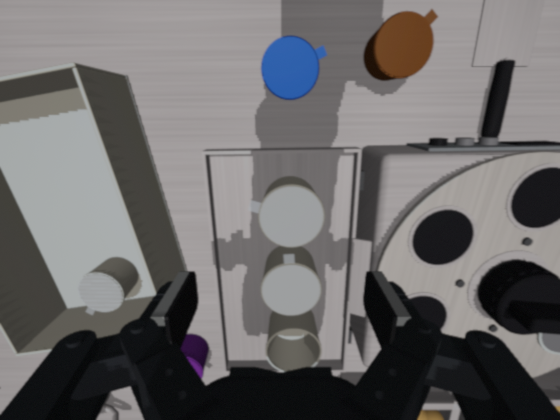

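play_rows(plan=[[1,0.0,0.0,-0.02,0.15],[1,0.0,0.002,-0.05,0.3],[1,0.0,0.002,-0.07,0.45],[1,0.0,0.002,-0.09,0.5],[1,0.0,0.002,-0.09,0.5],[1,0.0,0.002,-0.09,0.5]])

```text
clock: 3.75
tcp_pos: [0.4946, -0.0392, 0.1602]
orientation: [-1.567, 0.929, 1.566]
contact_force: [-0.2, -0.0, 0.5]
grip_width: 0.0849
```

```bash
python3 - <<'E'
from h import *
o=r.get_obs();print(o['clock'],np.round(o['tcp_pos'],4),np.round(o['joints'],2),o['contact_force']);print(Ro.from_rotvec(o['orientation']).as_matrix().round(3))
p=r.grab_frame('wrist');cv2.imwrite('pics/w2.png',p['pixels'])
E
```

```text
3.75 [ 0.4946 -0.0392  0.1602] [-0.33  0.29  0.33  2.07 -0.13  0.8   2.16] [-0.2110544  -0.04003143  0.49217916]
[[ 0.001 -0.878 -0.479]
 [ 0.    -0.479  0.878]
 [-1.    -0.001 -0.   ]]
```

View pics/w2.png

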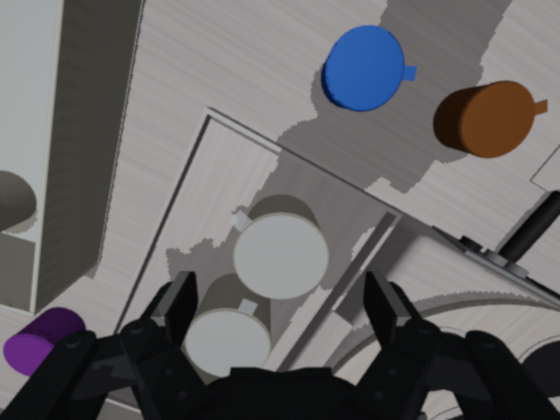

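play_rows(plan=[[1,0.001,-0.001,-0.03,0],[1,0.001,-0.001,-0.05,0],[1,0.001,-0.001,-0.06,0],[1,0.001,-0.001,-0.06,0],[0,0.001,-0.001,-0.06,0],[-0.5,0.001,-0.001,-0.06,0],[-1,0.001,-0.001,-0.06,0],[-1,0.001,-0.001,-0.06,0],[-1,0.001,-0.001,-0.06,0],[-1,0.001,-0.001,-0.06,0]], force=35)

```text
clock: 4.8
tcp_pos: [0.4959, -0.0409, 0.1007]
orientation: [-1.568, 0.928, 1.565]
contact_force: [-0.6, -0.1, 5.7]
grip_width: 0.0588
```

play_rows(plan=[[-1,0,0,0.03,0],[-1,0,0,0.07,0],[-1,0,0,0.1,0],[-1,-0.01,-0.045,0.1,-0.1],[-1,-0.02,-0.09,0.1,-0.2],[-1,-0.03,-0.135,0.1,-0.3],[-1,-0.04,-0.18,0.1,-0.34],[-1,-0.05,-0.225,0.1,-0.34],[-1,-0.053,-0.265,0.1,-0.34],[-1,-0.053,-0.28,0.1,-0.34]])

```text
clock: 5.8
tcp_pos: [0.4403, -0.3259, 0.2004]
orientation: [-1.325, 1.134, 1.32]
contact_force: [0.2, 0.7, -1.4]
grip_width: 0.0587
```

play_rows(plan=[[-1,0,0,-0.03,0],[-1,0,0,-0.07,0],[-1,0,0,-0.11,0],[-1,0,0,-0.14,0],[-1,0,0,-0.16,0],[-1,0,0,-0.17,0],[-1,0,0,-0.17,0],[-1,0,0,-0.17,0]])

```text
clock: 6.6
tcp_pos: [0.4426, -0.3216, 0.0303]
orientation: [-1.327, 1.129, 1.325]
contact_force: [-0.4, 0.3, -0.9]
grip_width: 0.0592
```

```bash
python3 - <<'E'
from h import *
o=r.get_obs();print(o['clock'],np.round(o['tcp_pos'],4),np.round(o['joints'],2),o['contact_force'],o['grip_width']);print(Ro.from_rotvec(o['orientation']).as_matrix().round(3))
p=r.grab_frame('side');cv2.imwrite('pics/s2.png',p['pixels'])
E
```

```text
6.6 [ 0.4426 -0.3216  0.0303] [ 0.21  0.6   0.39  2.03 -0.4   0.59  2.61] [-0.35378444  0.34341664 -0.868618  ] 0.05921976665536624
[[ 0.001 -0.987 -0.159]
 [-0.001 -0.159  0.987]
 [-1.    -0.001 -0.001]]
```

View pics/s2.png

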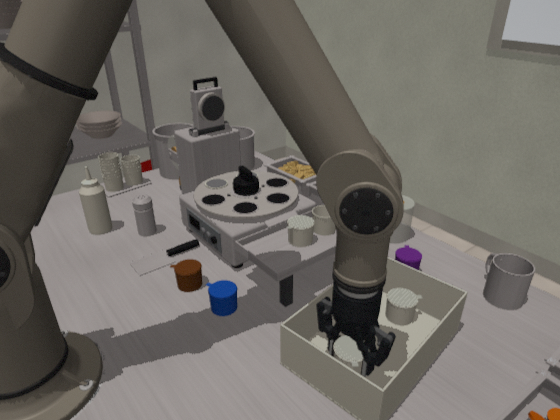

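Tub held upright in the tote at (348,350), clear of the tub at (401,303). Lower the last centimetre slowly.

play_rows(plan=[[-1,0,0,-0.004,0],[-1,0,0,-0.008,0],[-1,0,0,-0.01,0],[-1,0,0,-0.011,0],[-1,0,0,-0.011,0]])

```text
clock: 7.15
tcp_pos: [0.4421, -0.321, 0.0197]
orientation: [-1.326, 1.128, 1.326]
contact_force: [-4.4, 4.4, 17.1]
grip_width: 0.059
```

play_rows(plan=[[-0.2,0,0,0.001,0],[0.5,0,0,0.001,0],[1,0,0,0.001,0],[1,0,0,0.001,0],[1,0,0,0.001,0],[1,0,0,0.03,0],[1,0,0,0.07,0],[1,0,0,0.11,0],[1,0,0,0.16,0],[1,0,0,0.2,0]])

```text
clock: 8.15
tcp_pos: [0.4419, -0.3214, 0.2207]
orientation: [-1.327, 1.129, 1.325]
contact_force: [0.5, -0.4, -0.7]
grip_width: 0.0858
```

```bash
python3 - <<'E'
from h import *
o=r.get_obs();print(o['clock'],np.round(o['tcp_pos'],4),o['contact_force'],o['grip_width'])
p=r.grab_frame('wrist');cv2.imwrite('pics/w3.png',p['pixels'])
p=r.grab_frame('top')
d=p['z_map'];v,u=np.mgrid[0:420,0:560];W=world(p,u.ravel(),v.ravel(),d.ravel())
for c in((.569,-.041),(.648,-.038)):
    m=(abs(W[:,0]-c[0])<.035)&(abs(W[:,1]-c[1])<.04)&(W[:,2]>.125)&(W[:,2]<.145);print(m.sum(),W[m].mean(0).round(4))
E
```

```text
8.15 [ 0.4419 -0.3214  0.2207] [ 0.54063149 -0.41978667 -0.69669369] 0.08580443895884318
466 [ 0.5696 -0.0413  0.1343]
85 [ 0.6489 -0.0388  0.1318]
```

View pics/w3.png

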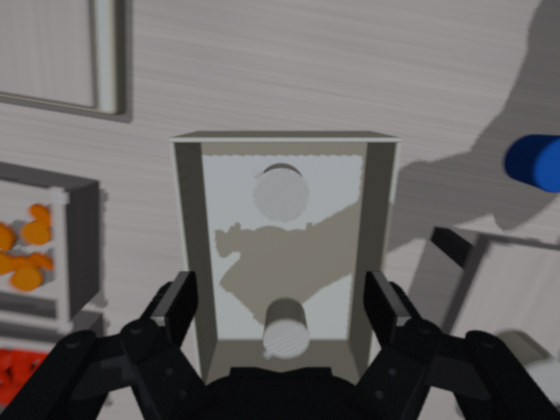

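play_rows(plan=[[1,0.02,0.04,0,0],[1,0.04,0.085,0,-0.05],[1,0.06,0.13,0,-0.1],[1,0.08,0.175,0,-0.16],[1,0.1,0.22,0,-0.16],[1,0.12,0.26,0,-0.16],[1,0.129,0.281,-0.02,-0.16],[1,0.129,0.281,-0.05,-0.16],[1,0.129,0.281,-0.06,-0.16],[1,0.129,0.281,-0.06,-0.16]])

```text
clock: 9.25
tcp_pos: [0.5693, -0.0408, 0.1565]
orientation: [-1.207, 1.213, 1.211]
contact_force: [-0.5, 0.1, 1.3]
grip_width: 0.0856
```

```bash
python3 - <<'E'
from h import *
o=r.get_obs();print(o['clock'],np.round(o['tcp_pos'],4),np.round(o['joints'],2));print(Ro.from_rotvec(o['orientation']).as_matrix().round(3))
p=r.grab_frame('wrist');cv2.imwrite('pics/w4.png',p['pixels'])
d=p['z_map'];v,u=np.mgrid[0:420,0:560];W=world(p,u.ravel(),v.ravel(),d.ravel(),o)
m=(d.ravel()>0)&(abs(W[:,0]-.571)<.038)&(abs(W[:,1]+.04)<.038)&(W[:,2]>.128)&(W[:,2]<.145);print(W[m].mean(0),W[m].min(0),W[m].max(0))
E
```

```text
9.25 [ 0.5693 -0.0408  0.1565] [-0.39  0.43  0.46  1.91 -0.24  0.86  1.76]
[[-0.004 -1.     0.001]
 [-0.001  0.001  1.   ]
 [-1.     0.004 -0.001]]
[ 0.56814961 -0.03865965  0.13575102] [ 0.53306992 -0.06845609  0.12804753] [ 0.60105309 -0.00883299  0.13804002]
```

View pics/w4.png

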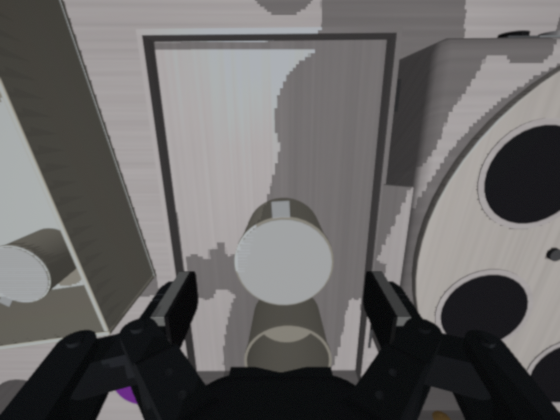

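Sealed mid tub (flat white lid) at (284,262), tab at (280,209) toward the robot, jaws straddling it; open tub behind at (288,345). Descend and grip.

play_rows(plan=[[1,0.001,0.001,-0.03,0],[1,0.001,0.001,-0.05,0],[1,0.001,0.001,-0.058,0],[1,0.001,0.001,-0.058,0],[0,0.001,0.001,-0.058,0],[-0.5,0.001,0.001,-0.058,0],[-1,0.001,0.001,-0.058,0],[-1,0.001,0.001,-0.058,0],[-1,0.001,0.001,-0.058,0],[-1,0.001,0.001,-0.058,0]], force=35)

```text
clock: 10.3
tcp_pos: [0.573, -0.0393, 0.1019]
orientation: [-1.21, 1.207, 1.207]
contact_force: [-1.1, -0.4, 6.3]
grip_width: 0.0585
```

play_rows(plan=[[-1,0,0,0.03,0],[-1,0,0,0.07,0],[-1,0,0,0.1,0],[-1,-0.008,-0.045,0.1,0.05],[-1,-0.016,-0.09,0.1,0.1],[-1,-0.024,-0.135,0.1,0.16],[-1,-0.032,-0.18,0.1,0.16],[-1,-0.04,-0.225,0.1,0.16],[-1,-0.045,-0.255,0.1,0.16],[-1,-0.045,-0.268,0.1,0.16]])

```text
clock: 11.3
tcp_pos: [0.5251, -0.3113, 0.2011]
orientation: [-1.324, 1.133, 1.321]
contact_force: [-1.2, -0.3, -0.2]
grip_width: 0.0589
```

play_rows(plan=[[-1,0,0,-0.03,0],[-1,0,0,-0.07,0],[-1,0,0,-0.11,0],[-1,0,0,-0.14,0],[-1,0,0,-0.16,0],[-1,0,0,-0.17,0],[-1,0,0,-0.17,0],[-1,0,0,-0.17,0]])

```text
clock: 12.1
tcp_pos: [0.5279, -0.307, 0.0313]
orientation: [-1.328, 1.128, 1.325]
contact_force: [-0.1, 0.3, -1.7]
grip_width: 0.0589
```

play_rows(plan=[[-1,0,0,-0.004,0],[-1,0,0,-0.007,0],[-1,0,0,-0.009,0],[-1,0,0,-0.009,0],[-1,0,0,-0.009,0]])

```text
clock: 12.6
tcp_pos: [0.5269, -0.3071, 0.0214]
orientation: [-1.326, 1.129, 1.326]
contact_force: [0.2, 0.4, -1.3]
grip_width: 0.0584
```

play_rows(plan=[[-1,0,0,-0.001,0],[-1,0,0,-0.002,0],[-1,0,0,-0.002,0]])

```text
clock: 12.9
tcp_pos: [0.5271, -0.3072, 0.0209]
orientation: [-1.326, 1.128, 1.326]
contact_force: [-5.1, 3.7, 13.9]
grip_width: 0.0588
```

play_rows(plan=[[-0.2,0,0,0.001,0],[0.5,0,0,0.001,0],[1,0,0,0.001,0],[1,0,0,0.001,0],[1,0,0,0.001,0],[1,0,0,0.03,0],[1,0,0,0.07,0],[1,0,0,0.11,0],[1,0,0,0.16,0],[1,0,0,0.21,0]])

```text
clock: 13.9
tcp_pos: [0.5264, -0.3068, 0.2308]
orientation: [-1.325, 1.13, 1.327]
contact_force: [0.5, 0.5, -0.3]
grip_width: 0.0856
```

```bash
python3 - <<'E'
from h import *
o=r.get_obs();print(o['clock'],np.round(o['tcp_pos'],4),o['contact_force'],np.round(o['joints'],2))
p=r.grab_frame('side');cv2.imwrite('pics/s5.png',p['pixels'])
E
```

```text
13.9 [ 0.5264 -0.3068  0.2308] [ 0.48360375  0.48383691 -0.25177264] [ 0.03  0.41  0.52  1.76 -0.23  1.04  2.37]
```

View pics/s5.png

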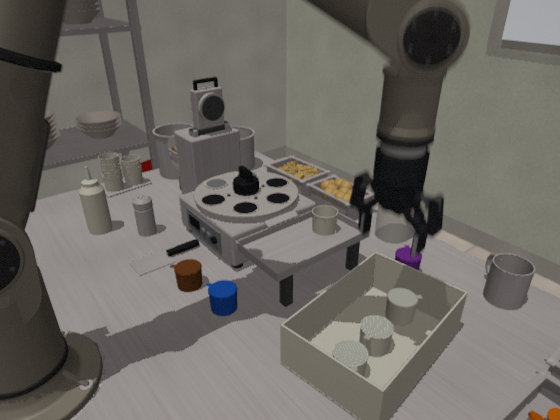

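Both sealed tubs stand in the tote at (350,358), (376,336); open tub remains at (324,222). On to the cap.

play_rows(plan=[[1,0.004,0.04,0.02,-0.14],[1,0.008,0.085,0.04,-0.28],[1,0.012,0.13,0.06,-0.42],[1,0.016,0.175,0.06,-0.56],[1,0.02,0.22,0.06,-0.7],[1,0.025,0.265,0.06,-0.84],[1,0.03,0.31,0.06,-0.98],[1,0.035,0.355,0.06,-1.12],[1,0.04,0.4,0.06,-1.26],[1,0.044,0.44,0.06,-1.4]])

```text
clock: 14.95
tcp_pos: [0.5708, 0.1358, 0.289]
orientation: [-0.256, 1.555, 0.257]
contact_force: [0.3, -0.4, 1.0]
grip_width: 0.0857
```

play_rows(plan=[[1,0.001,0.02,0,-0.14],[1,0.002,0.042,0,-0.28],[1,0.002,0.042,0,-0.42],[1,0.002,0.042,0,-0.433],[1,0.002,0.042,0,-0.433],[1,0.002,0.042,0,-0.433]])

```text
clock: 15.55
tcp_pos: [0.573, 0.1741, 0.2893]
orientation: [0.079, 1.569, -0.079]
contact_force: [-0.5, 0.6, 0.4]
grip_width: 0.0853
```

```bash
cat > cap.py <<'E'
from h import *
import sys
o=r.get_obs();print(o['clock'],np.round(o['tcp_pos'],4),np.round(o['joints'],2),np.round(o['contact_force'],1));M=Ro.from_rotvec(o['orientation']).as_matrix();print(M.round(3),'jaw',np.degrees(np.arctan2(M[1,2],M[0,2])))
p=r.grab_frame('wrist');cv2.imwrite(sys.argv[1],p['pixels'])
d=p['z_map'];v,u=np.mgrid[0:420,0:560];W=world(p,u.ravel(),v.ravel(),d.ravel(),o)
n=(d.ravel()>0)&(abs(W[:,0]-.572)<.05)&(abs(W[:,1]-.175)<.05)
m=n&(W[:,2]>.178)&(W[:,2]<.196)
print('wing',m.sum(),W[m].mean(0).round(4),cv2.minAreaRect(W[m][:,:2].astype(np.float32)))
m=n&(W[:,2]>.15)&(W[:,2]<.196)
print('skirt',m.sum(),W[m].mean(0).round(4),cv2.minEnclosingCircle(W[m][:,:2].astype(np.float32)))
for l in('cap_grip','hub'):
  for q in r.pinpoint(p,l)[:1]:
    a=q['position'];print(l,q['conf'],atz(p,a[0]*560,a[1]*420,.173 if l!='hub' else .126,o).round(4))
E
python3 cap.py pics/w6.png
```

```text
15.55 [0.573  0.1741 0.2893] [-0.97  0.37  0.75  1.72 -0.28  1.15 -0.24] [-0.5  0.6  0.4]
[[ 0.     0.1    0.995]
 [ 0.     0.995 -0.1  ]
 [-1.     0.     0.   ]] jaw -5.767780471668883
wing 958 [0.5744 0.1814 0.1877] ((0.5740448832511902, 0.17962828278541565), (0.05122658237814903, 0.013816841877996922), 84.59030151367188)
skirt 3625 [0.5744 0.1827 0.1674] ((0.5741448402404785, 0.178917795419693), 0.03328497335314751)
cap_grip 0.67 [0.5706 0.1788 0.173 ]
```

View pics/w6.png

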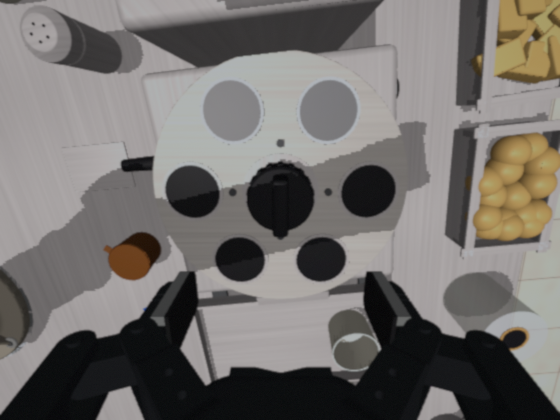

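play_rows(plan=[[1,0.0,0.002,-0.04,-0.002],[1,0.0,0.003,-0.08,-0.002],[1,0.0,0.003,-0.105,-0.002],[1,0.0,0.003,-0.118,-0.002],[1,0.0,0.003,-0.118,-0.002],[0,0.0,0.003,-0.118,-0.002],[-0.4,0.0,0.003,-0.118,-0.002],[-0.4,0.0,0.003,-0.118,-0.002],[-0.4,0.0,0.003,-0.118,-0.002]], force=40)

```text
clock: 16.6
tcp_pos: [0.5734, 0.1781, 0.1722]
orientation: [0.082, 1.568, -0.081]
contact_force: [-0.4, -0.0, 1.4]
grip_width: 0.0283
```

```bash
python3 cap.py pics/w7.png
```

```text
16.6 [0.5734 0.1781 0.1722] [-0.91  0.5   0.68  1.84 -0.39  0.93 -0.16] [-0.4 -0.   1.4]
[[ 0.001  0.104  0.995]
 [ 0.001  0.995 -0.104]
 [-1.     0.001  0.001]] jaw -5.956193690412082
wing 4231 [0.5747 0.1838 0.1875] ((0.5729137063026428, 0.18113011121749878), (0.0448407307267189, 0.04528792202472687), 43.53266906738281)
skirt 9967 [0.5751 0.1876 0.1724] ((0.5740522146224976, 0.18017663061618805), 0.033080440014600754)
cap_grip 0.92 [0.5723 0.1771 0.173 ]
```

View pics/w7.png

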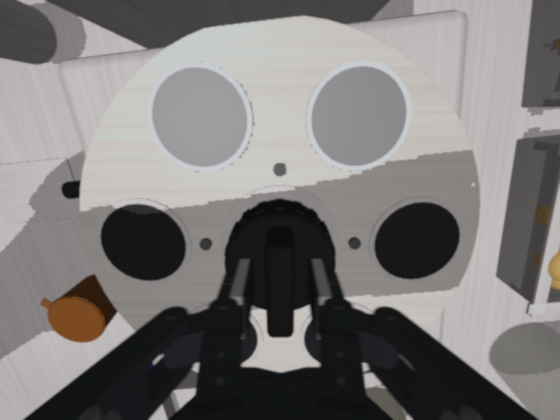

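```bash
python3 - <<'E'
from h import *
o=r.get_obs();p=r.grab_frame('wrist')
print([atz(p,u,v,.126,o).round(4) for u,v in((206,243.5),(355,243),(280,169))])
a=atz(p,206,243.5,.126,o);b=atz(p,355,243,.126,o);print((a+b)/2)
E
```

```text
[array([0.5236, 0.1828, 0.126 ]), array([0.6243, 0.1727, 0.126 ]), array([0.5789, 0.2283, 0.126 ])]
[0.57392097 0.1777522  0.126     ]
```

play_rows(plan=[[-1,0,0,0,0],[-1,0,0,0,0],[-1,0,0,0,0],[-1,0,0,0,0],[-1,0,0,0,0]], force=40)

```text
clock: 17.3
tcp_pos: [0.573, 0.178, 0.1714]
orientation: [0.082, 1.569, -0.082]
contact_force: [-0.6, -0.5, 2.2]
grip_width: 0.0132
```

play_rows(plan=[[-1,0,0,0,0.03],[-1,0,0,0,0.06],[-1,0,0,0,0.09],[-1,0,0,0,0.12],[-1,0,0,0,0.12]])

```text
clock: 17.8
tcp_pos: [0.5731, 0.1779, 0.1714]
orientation: [-0.011, 1.57, 0.013]
contact_force: [0.9, 0.3, 1.7]
grip_width: 0.013
```

```bash
cat > st.py <<'E'
from h import *
o=r.get_obs();M=Ro.from_rotvec(o['orientation']).as_matrix()
print(o['clock'],np.round(o['tcp_pos'],4),'jaw',np.arctan2(M[1,2],M[0,2]).round(4),'F',np.round(o['contact_force'],1),'M',np.round(o['moment'],2),'w',round(o['grip_width'],4),'j7',round(o['joints'][6],2))
E
python3 st.py
```

```text
17.8 [0.5731 0.1779 0.1714] jaw 0.0155 F [0.9 0.3 1.7] M [ 0.22 -0.12 -1.1 ] w 0.013 j7 -0.06
```

play_rows(plan=[[-1,0,0,0,0.03],[-1,0,0,0,0.06],[-1,0,0,0,0.06]])

```text
clock: 18.1
tcp_pos: [0.5731, 0.1776, 0.1714]
orientation: [-0.061, 1.57, 0.06]
contact_force: [0.6, 0.5, 2.0]
grip_width: 0.0128
```

```bash
python3 st.py
```

```text
18.1 [0.5731 0.1776 0.1714] jaw 0.0769 F [0.6 0.5 2. ] M [-0.18 -0.18 -1.29] w 0.0128 j7 -0.0
```

It resists at about 1.3 N·m with no rise: that's the stop. Not forcing it; going the other way.

play_rows(plan=[[-1,0,0,0,-0.08],[-1,0,0,0,-0.18],[-1,0,0,0,-0.28],[-1,0,0,0,-0.38],[-1,0,0,0,-0.48],[-1,0,0,0,-0.48]])

```text
clock: 18.7
tcp_pos: [0.5727, 0.1781, 0.1712]
orientation: [0.314, 1.548, -0.316]
contact_force: [-0.5, -0.4, 2.3]
grip_width: 0.0129
```

```bash
python3 st.py; python3 cap.py pics/w8.png|tail -3
```

```text
18.7 [0.5727 0.1781 0.1712] jaw -0.4018 F [-0.5 -0.4  2.3] M [ 0.05  0.01 -0.14] w 0.0129 j7 -0.41
wing 3982 [0.5762 0.1842 0.1874] ((0.5764036178588867, 0.17988581955432892), (0.036813944578170776, 0.050406187772750854), 2.1143085956573486)
skirt 9270 [0.5782 0.1891 0.1722] ((0.5746987462043762, 0.1806906908750534), 0.03297998011112213)
cap_grip 0.79 [0.5723 0.1791 0.173 ]
```

View pics/w8.png

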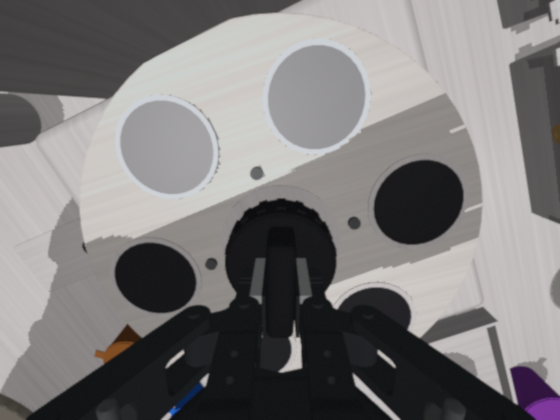

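play_rows(plan=[[-1,0,0,0,-0.12],[-1,0,0,0,-0.24],[-1,0,0,0.001,-0.36],[-1,0,0,0.001,-0.48],[-1,0,0,0.001,-0.6],[-1,0,0,0.001,-0.72],[-1,0,0,0.001,-0.84],[-1,0,0,0.002,-0.96],[-1,0,0,0.002,-1.08],[-1,0,0,0.002,-1.15]])

```text
clock: 19.85
tcp_pos: [0.5725, 0.178, 0.1728]
orientation: [1.197, 1.217, -1.199]
contact_force: [-1.2, -0.9, 2.2]
grip_width: 0.0133
```

play_rows(plan=[[-1,0,0,0,0],[-1,0,0,0,0]])

```text
clock: 20.05
tcp_pos: [0.5725, 0.1779, 0.173]
orientation: [1.194, 1.219, -1.195]
contact_force: [-0.6, 0.3, 1.5]
grip_width: 0.013
```

```bash
python3 st.py; python3 cap.py pics/w9.png|tail -3
```

```text
20.05 [0.5725 0.1779 0.173 ] jaw -1.5507 F [-0.6  0.3  1.5] M [ 0.07  0.13 -0.07] w 0.013 j7 -1.35
wing 3959 [0.5801 0.1781 0.1886] ((0.5751343369483948, 0.17782507836818695), (0.04719799757003784, 0.039084818214178085), 36.540077209472656)
skirt 9213 [0.5854 0.1781 0.1734] ((0.5760769248008728, 0.1778603047132492), 0.03302306309342384)
cap_grip 0.64 [0.573  0.1791 0.173 ]
```

View pics/w9.png

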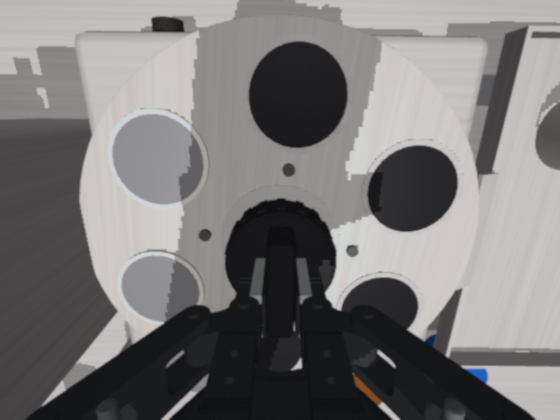

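Cap turned about 1.45 rad with the jaws (wing at (281,265), aligned with them), negligible torque. Lift straight up.

play_rows(plan=[[-1,0,0,0.003,0],[-1,0,0,0.008,0],[-1,0,0,0.015,0],[-1,0,0,0.03,0],[-1,0,0,0.045,0],[-1,0,0,0.06,0],[-1,0,0,0.075,0],[-1,0,0,0.085,0],[-1,0,0,0.09,0],[-1,0,0,0.09,0]], force=50)

```text
clock: 21.2
tcp_pos: [0.5732, 0.1781, 0.264]
orientation: [1.197, 1.217, -1.196]
contact_force: [0.1, 0.3, -1.5]
grip_width: 0.0132
```

play_rows(plan=[[-1,0,0,0,0],[-1,0,0,0,0],[-1,0,0,0,0],[-1,0,0,0,0],[-1,0,0,0,0]])

```text
clock: 21.7
tcp_pos: [0.5729, 0.1779, 0.2631]
orientation: [1.197, 1.217, -1.197]
contact_force: [0.4, 1.1, -1.0]
grip_width: 0.0133
```

```bash
python3 st.py; python3 - <<'E'
from h import *
p=r.grab_frame('side');cv2.imwrite('pics/s10.png',p['pixels'])
d=p['z_map']
for q in r.pinpoint(p,'cap_grip')[:1]:
    u,v=q['position'][0]*560,q['position'][1]*420;print(q['conf'],u,v,world(p,u,v,d[int(v),int(u)]))
E
```

```text
21.7 [0.5729 0.1779 0.2631] jaw -1.5541 F [ 0.4  1.1 -1. ] M [-0.   -0.02  0.  ] w 0.0133 j7 -1.43
0.96 243.488 140.70000000000002 [[0.56225926 0.162313   0.26645894]]
```

View pics/s10.png

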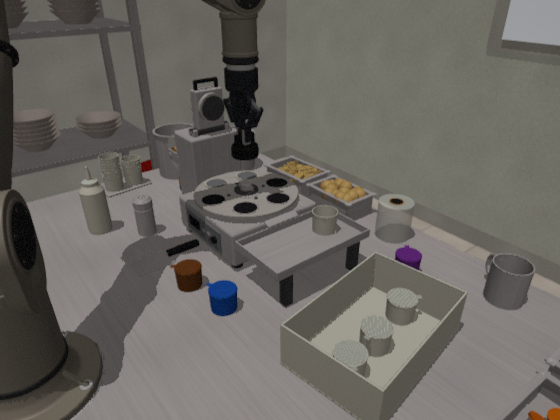

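The cap hangs in the jaws at (245,148), level and about 90 mm above its seat, with the bare stub visible at (247,187). The three tubs stand in the tote, and the open tub, shaker and spatula are in place.

```bash
python3 -c "
from bench import r
print(r.hand_in())"
```

```text
the job is handed in; nothing more can be done
None
```

The job is handed in: both sealed tubs are in the tote, and the cap is off and held above the turntable. The hand-in itself returned no verdict.

- **Tubs:** I set both sealed tubs on the tote floor and released them there. The final side picture shows three upright tubs in the tote, with the open tub still in the tray. The shaker and spatula were in place in the same picture.
- **Cap:** I tried it counter-clockwise for about 0.18 rad. It resisted at about 1.3 N·m and did not rise, so I stopped. Clockwise it turned easily, so the thread is left-handed. I turned it about 1.45 rad past its start with almost no torque and lifted it about 90 mm straight up.
- **Last checks:** the fingers read 13 mm, which fits the wing. The tool was within about 1 mm of the measured hub axis, with about 1 N on it. The stub was bare, and by the picture the cap was level.
- **Disagreement:** the wrist and top cameras differed by 2–4 mm sideways, so I used values between them. I confirmed the hub with the marks on the disc before gripping the cap.
- **Not checked:** I did not measure the tubs' final positions in the tote beyond the picture and the tool's position at release.

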